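# Free the jammed vial adapter and rack it

## Robot

A 7-joint arm with a two-finger parallel gripper is mounted at the origin on a cart in front of the work surface, level with it; the furniture and walls round the work are solid. World frame = base frame: x ahead of the robot, y to its left, z up, the work surface at z = 0. Lengths are in mm, angles in rad, forces in N, time in s.
With the tool pointing down it reaches from about 400 to 850 mm from the base axis. Payload 4.5 kg.
Tool frame: the origin (TCP) lies on the front face of the gripper's body, between the roots of the fingers; the fingertips stand 73 mm ahead of it and the grasp point (between the pads) lies 54 mm ahead of it; z points along the fingers, y is the line along which they close (so a half turn about z gives the same grasp; the last joint's range is limited). The gripper opens to 85 mm and grips with 20 to 120 N. Pads are 22 mm wide; open, the fingers measure 114 mm over their backs; the gripper's body (76 mm by 85 mm) begins 54 mm behind the grasp point. The pads swing forward as they close: fully open they stand 13 mm farther back than shut.
Start: joints at [-1.094, 0.689, -0.195, 1.565, 0.157, 0.902, -0.215], TCP at [267.778, 564.75, 303.917] pointing down, gripper open.
Joint ranges: [-3.01, 3.01], [-0.46, 2.08], [-1.47, 1.51], [0.13, 2.56], [-1, 4.14], [0.04, 2.09], [-2.66, 2.66]. Speed limits (rad/s): [2.57, 2.57, 3.14, 3.14, 3.14, 3.14, 3.14].

## Interface

Orientations are given as a unit quaternion [w, x, y, z].
In Python, from workcell import sensors, optics, ticket gives the robot as it stands.
- The arm moves only by the tool send_rows, never from a script. Its argument "steps" is a list of rows, each an object of numbers: "x", "y", "z": the shift along the tool's x, y, z in cm; "ax", "ay", "az": the turn, a rotation vector about the tool's x, y, z in degrees; "grip": the finger opening in cm, from 0 to 8.54. In form: [{"x": .., "y": .., "z": .., "ax": .., "ay": .., "az": .., "grip": ..}, ...]. A call has 1 to 5 rows; each row is the pose to reach, as a shift and turn from the pose commanded when the call began, along the tool's axes at that moment; what a row does not reach only later rows make up. A row lasts 1/8 s, in which the tool goes at most 62.5 mm and 10.7 degrees, less where a joint would pass 70% of its speed; a pose out of reach is approached as far as the arm can. A call with a gripper value outside its range is refused whole. The fingers move at their own pace and stop on an object; the grip force is fixed at half the most. Time passes only in rows, so rows that repeat a pose let the fingers close. It gives the time, the measured TCP pose, the force, the opening and the grip force at its end, in the units of the state.
- sensors.state(): the state, without advancing time (a new reading comes with each control period).
- optics.capture(name): name is "side" or "top"; returns a dict with "frame" (420x560x3 uint8, blue, green, red), "z_map" (420x560 float32, mm along the optical axis (not along the pixel's ray), 0 where there is no reading), "fx", "fy", "cx", "cy" (pixels), "D" ([k1, k2, p1, p2, k3] as OpenCV has them; the pictures are not rectified), "R" (3x3) and "t" (3): a world point X has camera coordinates R X + t. Camera axes: x right, y down, z forward; pixel columns grow to the right and rows downward; lengths in mm; the calibration is good to about 2 mm. A picture is of the moment at which its call begins.
- ticket.hand_in(): hands the job in; it is judged then, once.
The state is a dict: "time": time; "q": joint angles; "joint_velocities": joint speeds; "joint_torque": joint torques, N m; "tool_pos": TCP position; "orientation": TCP orientation; "force": force on the tool from outside, world axes, zero at the start; "moment": the same for the moment, N m; "opening": finger opening in mm; "grasp_force": force on a finger pad.
Only numpy, scipy, OpenCV 4.12 (cv2) and the standard library are available. Lean on these libraries where they do the work, as an engineer would, in place of code of your own. Each camera call takes 0.05 s, during which the arm holds its last target. There are 200 camera calls.

## Task

The aluminium vial adapter has jammed under the dry-block heater's lips: with the upright steel block, never with the fingers, knock it along the bed until well clear of the lips, then stand the block back on the desk clear of the heater. Lift the adapter out by its ends, set it down flat on the bare desk, take it again by its long sides and put it right way up in the grey rack's empty bay, fully down, without dropping it. Leave the other things where they are.

Things in the scene. Friction and masses are not known exactly. Their poses are not given: they have to be found in the camera images.
- heater: Dry-block heater, fixed: white case 100 x 218 mm, 30 mm high, with an aluminium channel (the bed) along its y axis on top. Origin on the desk under it; same axes as bed. Channel walls rise 67 mm above the desk, 13 mm thick at -x, 18 mm at +x. The -y end wall is as high; the stop at the +y end is 14 mm above the bed's floor.
- bed (a point): Point on the floor of the heater's channel, 30 mm above the desk. y runs along the channel from the lipped end (-y) to the open bay (+y), z up. The channel spans x = -17 to +19 mm, y = -98 to +100 mm and is 37 mm deep; it is open above from y = -20 to +100 mm.
- lips (a point): Middle of the slot between the two steel lips, at the lips' top and their +y end (y = -20 mm from bed). From here to the -y end wall the lips, 5 mm thick, tops level with the walls, overhang the channel and leave a slot 24 mm wide (x = -12 to +12 mm).
- jaw (a joint): Sprung steel jaw under the +x lip (y = -96 to -24 mm from bed). It presses the adapter against the -x wall with about 9 N and jams it: pushing it along takes 8 to 15 N until its rear end has passed the jaw. About 0 m while it presses on the adapter, 0.0025 m once the adapter has left it.
- adapter_mid (a point): Centre of the loose vial adapter: aluminium block 33 x 48 x 30 mm (x, y, z), about 0.12 kg, six dark wells on top. Starts jammed in the lipped end, y along the channel, 30 to 38 mm of space behind it, top 2 mm below the lips; can be lifted once its centre is past y = +4 mm of bed. Sides hidden by the walls; near y = +38 mm each end has 34 mm of finger room.
- block_mid (a point): Centre of the loose steel knocking block: square bar 18 x 18 x 80 mm, 0.18 kg, with two dark bands near its top, standing upright on the desk, 40 mm from foot to centre; z is its long axis. It goes down through the slot between the lips, behind the adapter. Hold it with a hard grip.
- bay (a point): Centre of the floor of the grey rack's empty bay, 6 mm above the desk (rack fixed). End plates 52.5 mm apart along y, 6 mm thick, 40 mm wide, rise 40 mm above the floor; both x sides are open. The adapter stands here with its y along this y (either way round). The next bay (+y) holds a fixed, shorter adapter, 22 mm high.
- free_desk (a point): A point on the bare desk to the right of the heater, with about 8 cm of free desk all round: room to set something down.
Not all that is in view belongs to the job. Of the things like the part that bears adapter_mid, leave any that is red; of the rest the larger one is meant. Of the things that look like the part that bears block_mid, the smaller one is meant.

How it is judged (in metres and radians):
On the way, in this order (a step that is already met when the one before it is completed fails the run):
1. the held block bears on the jammed adapter (contact force between block and adapter above 3 N and contact force between the fingers and block above 2 N), for 0.05 s.
2. the adapter stands in the bed clear of the lips (y of adapter_mid in the frame of bed above 0.006 m and z of adapter_mid in the frame of bed below 0.022 m), for 0.2 s.
3. the adapter is set down flat on the desk away from the heater and let go (height (world z) of adapter_mid between 0.011 and 0.019 m and angle between adapter_mid's own z axis and vertical below 0.1 rad and contact force between the fingers and adapter below 0.2 N and linear speed of adapter below 0.02 m/s), for 0.2 s.
At the end, for the whole second after the job is handed in: The adapter rests upright (0.08 rad) on the floor of the empty bay: centre within 5 mm along y, 10 mm along x, 12 to 18 mm above that floor, long axis along the bay within 0.15 rad. The block stands upright (0.1 rad) on the desk, off the heater. Both let go, at rest (y of adapter_mid in the frame of bay between -0.005 and 0.005 m and x of adapter_mid in the frame of bay between -0.01 and 0.01 m and z of adapter_mid in the frame of bay between 0.012 and 0.018 m and angle between adapter_mid's own z axis and vertical below 0.08 rad and angle between the y axis of adapter_mid and the y axis of bay, either way round below 0.15 rad and linear speed of each of adapter, block below 0.02 m/s and angle between block_mid's own z axis and vertical below 0.1 rad and height (world z) of block_mid between 0.035 and 0.045 m and contact force between block and heater below 0.1 N); the robot touches nothing.
It fails at once if the fingers push or grip the adapter while it is still under the lips (contact force between the fingers and adapter above 1 N and y of adapter_mid in the frame of bed between -0.09 and 0 m and distance between adapter_mid and bed below 0.09 m and z of adapter_mid in the frame of bed below 0.025 m).
It fails at once if the adapter is dropped (falls freely faster than 0.45 m/s) (linear speed of adapter above 0.45 m/s and contact force between anything else and adapter below 0.1 N).
It fails at once if another thing on the desk is shifted by more than 25 mm (distance of any of the_spanner, the_syringe, the_timer, the_mug, the_septa, the_calculator from where it was at the start of the episode above 0.025 m).
It also fails if it takes over 72 s, if anything falls off the work surface, if the arm or the gripper's body presses on something with over 40 N, if the wrist force passes 120 N, or if a joint passes its speed limit or range.

## Working session

There is one attempt and no reset: what is moved stays moved. The work goes in short steps, Python scripts to look and compute and a tool call to move; the robot and the scene stay as the last step left them, time stands still between calls to the robot, and variables do not carry over. Pictures are saved under pics/ and viewed, at most 10 in all, crops included, and the job is handed in when it is done.

Besides the shell and the picture viewer there is one more tool, called after "Call:" in YAML: its name, and indented under it one key for each argument. send_rows: Moves the arm, as the interface text tells. Its arguments: {"type":"object","properties":{"steps":{"type":"array"}},"required":["steps"]}

```bash
ls; mkdir -p pics
cat > h.py <<'E'
import numpy as np, cv2, pickle
from workcell import sensors, optics, ticket
def cap(n):
    d=optics.capture(n); d={k:(np.array(v) if not np.isscalar(v) else v) for k,v in d.items()}
    d['K']=np.array([[d['fx'],0,d['cx']],[0,d['fy'],d['cy']],[0,0,1.]]); return d
def und(d,uv):
    return cv2.undistortPoints(np.array(uv,float).reshape(-1,1,2),d['K'],d['D'].astype(float)).reshape(-1,2)
def plane(d,uv,z):
    n=und(d,uv); r=np.c_[n,np.ones(len(n))]@d['R']; c=-d['R'].T@d['t']
    s=(z-c[2])/r[:,2]; return c+r*s[:,None]
def cloud(d):
    v,u=np.mgrid[0:420,0:560]; n=und(d,np.c_[u.ravel(),v.ravel()]); z=d['z_map'].ravel()
    P=(np.c_[n*z[:,None],z]-d['t'])@d['R']; P[z==0]=np.nan; return P.reshape(420,560,3)
def proj(d,X):
    return cv2.projectPoints(np.array(X,float).reshape(-1,1,3),cv2.Rodrigues(d['R'].astype(float))[0],d['t'].astype(float),d['K'],d['D'].astype(float))[0].reshape(-1,2)
E
python3 - <<'E'
from h import *
for n in('top','side'):
    d=cap(n); pickle.dump(d,open(n+'0.pkl','wb')); cv2.imwrite(f'pics/{n}0.png',d['frame']); print(n,-d['R'].T@d['t'],d['fx'],d['R'][2])
print(sensors.state())
E
```

```text
pics
top [451.3875621   18.71448505 951.81535942] 381.0219030430961 [ 0.04127305  0.00157105 -0.99914667]
side [-136.02075262 -977.89148061  740.62992773] 511.3473012578644 [ 0.46763513  0.73772542 -0.48690717]
{'time': 0.1, 'q': array([-1.09418975,  0.68990053, -0.19456243,  1.56621759,  0.15728327,
        0.90253376, -0.21509192]), 'joint_velocities': array([-0.00121156, -0.000629  , -0.00133394, -0.00462209, -0.00033874,
        0.00037244,  0.00015908]), 'joint_torque': array([-2.59693319e-03, -5.40604091e+01, -1.27101894e+00, -1.58985704e+01,
        9.41584149e-03,  4.42915174e-03, -1.45745679e-05]), 'tool_pos': array([267.61165186, 564.29810262, 303.17095167]), 'orientation': array([-1.40916726e-04,  2.19548091e-01,  9.75601323e-01, -8.21819464e-04]), 'force': array([-0.6801347 , -0.45588548,  0.35190482]), 'moment': array([ 0.01624946,  0.04387539, -0.00902845]), 'grasp_force': 0.0, 'opening': 85.60136053131234}
```

View pics/top0.png

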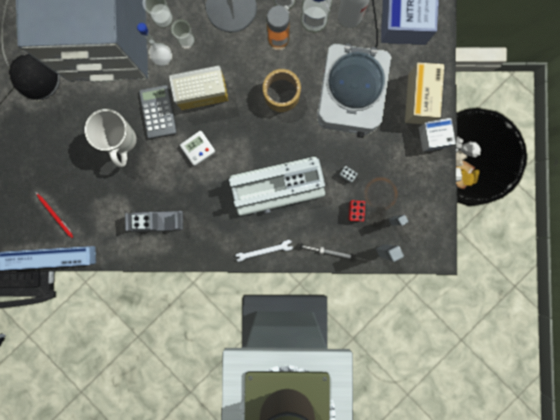

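View pics/side0.png

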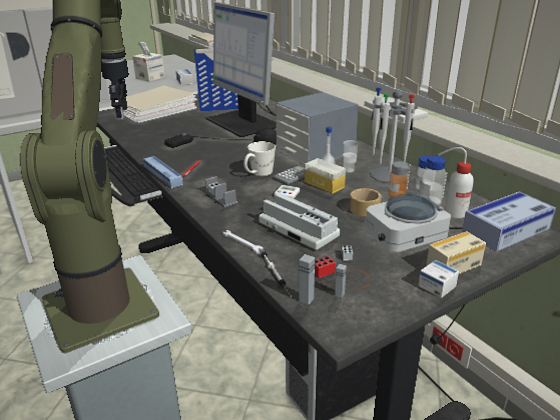

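The views show:
- **Heater:** top (278,185).
- **Adapter candidates (top):** in the heater (293,180), red (357,210), small grey (348,173), fixed one in the rack (141,221). I choose the one in the heater.
- **Block candidates (top):** (403,220) and (396,254); side (340,280) and (306,278). The smaller one is (403,220).
- **Rack:** (152,221), with its empty bay near (165,221).

I'll check these in one close crop.

Run:
```python
from h import *
d=pickle.load(open('top0.pkl','rb')); s=pickle.load(open('side0.pkl','rb'))
f=d['frame'];g=s['frame']
R=lambda im,a,b,c,e,w,h:cv2.resize(im[b:e,a:c],(w,h),interpolation=cv2.INTER_CUBIC)
A=R(f,222,150,332,222,550,360)
B=R(f,120,205,190,240,400,200)
C=R(f,330,160,420,270,250,300)[:300]
D=R(g,290,240,360,310,240,240)
can=np.zeros((600,800,3),np.uint8)
can[:360,:550]=A; can[:300,550:800]=C; can[360:560,:400]=B; can[360:600,560:800]=D
E_=R(g,195,170,245,210,160,128); can[360:488,400:560]=E_
cv2.imwrite('pics/crop.png',can)
P=cloud(d)
# heights along tops
for n,(a,b,c,e) in dict(heater=(222,150,332,222),rack=(120,205,190,240)).items():
    Q=P[b:e,a:c]; z=Q[...,2]; print(n); print(np.round(z[::4,::5]).astype(int))
```

```text
heater
[[                  -1                   -1                    0
                    -1                   -2                    0
                    -2                    1                   -3
                     0                   -1                   -3
                    -1                   -4                    0
                    -5                    0                   -2
                     0                   -1                   -1
                     0]
 [                   1                    0                   -1
                     0                    3                    0
                     1                   -2                    1
                     1                   -2                   -1
                    -2                    0                   -2
                    -1                   -1                    3
                     0                    0                    3
                     0]
 [                   1                   -1                   -2
                    -1                    1                   -2
     
[... 7301 characters left out ...]
       3
                    -2                   -1                    2
                     1                    3                   -2
                    -2                   -1                   -1
                    -1]]
rack
[[-1 -3 -4  0  1  2 -3  1 -2  0 -1  0  2 -1]
 [ 0 -2  1 -2  0  0  2 -2  0  0 -5  2  0 -2]
 [-2 42  2  4  4  8 44 23  6  7  4 46 12 -1]
 [ 1 45 27 29 25 24 48 22  7  5  4 45 13  1]
 [-2 46 28 29 26 29 45 21  7  7  3 47 13  1]
 [-1 44 27 29 27 28 44 24  5  7  5 47 12 -1]
 [-1 43 27  8  4  6  1  6  8  3  5  6  4  1]
 [-1 -2  0 -1 -1  0 -1  1 -2  1 -2 -2  1 -2]
 [-2 -3  1  4 -2 -1 -1 -2  0 -2  1 -5  1  0]]<stdin>:16: RuntimeWarning: invalid value encountered in cast
```

View pics/crop.png

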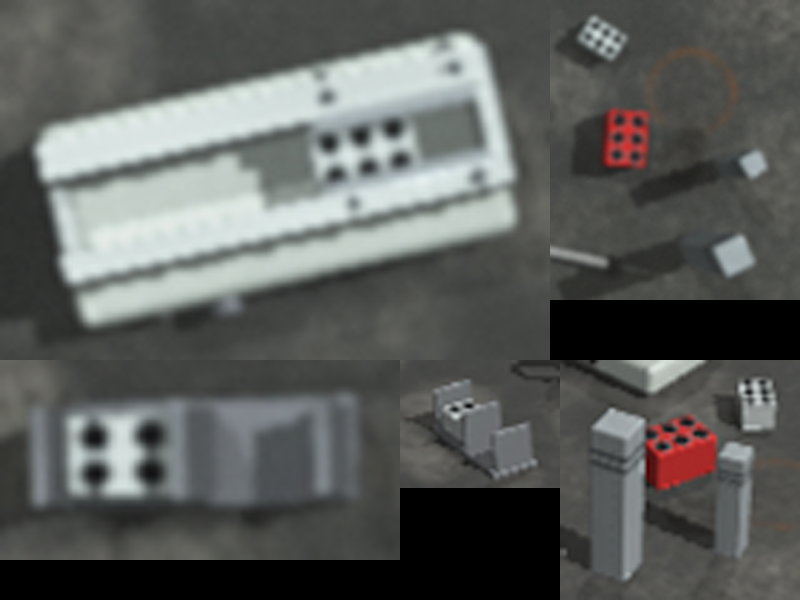

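The crop confirms the choices. The big adapter sits under the lips, with the empty channel on its left (+y) and the slot behind it on its right. The smaller block is at crop (752,165). The empty bay is the rack's right half. Next I'll measure.

```bash
cat >> h.py <<'E'
def rect(pts):
    (c,wh,a)=cv2.minAreaRect(np.array(pts,np.float32)); 
    if wh[0]<wh[1]: wh=wh[::-1]; a+=90
    return np.array(c),wh,(a+90)%180-90   # a: direction of the long side from world x, deg
E
python3 - <<'E'
from h import *
from scipy import ndimage as nd
d=pickle.load(open('top0.pkl','rb')); s=pickle.load(open('side0.pkl','rb'))
P=cloud(d); 
def roi(P,a,b,c,e): m=np.zeros(P.shape[:2],bool); m[b:e,a:c]=1; return m
def trim(p):  # drop sparse outliers
    return p
m=roi(P,222,150,332,222)&(P[...,2]>62)
m=nd.binary_opening(m,np.ones((2,2)));p=P[m][:,:2]; print('walls',rect(p))
m=roi(P,222,150,332,222)&(P[...,2]>22); m=nd.binary_opening(m,np.ones((2,2)));p=P[m][:,:2]; print('case',rect(p))
m=roi(P,120,205,190,240)&(P[...,2]>36); p=P[m][:,:2];print('plates',rect(p))
lab,n=nd.label(m)
for i in range(1,n+1):
    q=P[lab==i]; print(len(q), q.mean(0), rect(q[:,:2]))
for nm,r in dict(small=(390,208,415,232),big=(380,240,408,266)).items():
    m=roi(P,*r)&(P[...,2]>60); q=P[m]; print(nm,len(q),np.median(q[:,2]),rect(q[:,:2]))
# the intensities
hsv=cv2.cvtColor(d['frame'],cv2.COLOR_BGR2HSV)
for nm,r,z in (('small',(396,213,411,228),80),('big',(386,244,405,263),100)):
    a,b,c,e=r; g=d['frame'][b:e,a:c].mean(2); print(g.astype(int)[::2,::2])
    m=(g>115).astype(np.uint8); k=cv2.findContours(m,0,1)[0]; k=max(k,key=cv2.contourArea)[:,0]+[a,b]; print(rect(plane(d,k,z)[:,:2]))
# wells of jammed adapter
a,b,c,e=282,170,306,192; g=d['frame'][b:e,a:c].mean(2); print(g.astype(int))
E
```

```text
walls (array([557.73602295,  27.83177185]), (213.48199462890625, 67.28816986083984), -76.51095581054688)
case (array([550.92193604,  25.75766754]), (216.53443908691406, 107.46258544921875), -76.30906963348389)
plates (array([466.09140015, 327.3977356 ]), (123.03675842285156, 38.35540008544922), -87.1505856513977)
57 [465.06317676 326.14342653  43.96391311] (array([466.1640625 , 326.33920288]), (38.274051666259766, 5.842573165893555), 2.4319024085998535)
58 [468.532228   268.58266122  43.6959282 ] (array([467.79034424, 269.51516724]), (35.85142135620117, 7.197269916534424), 2.9269349575042725)
70 [463.40859    384.45619919  43.71450456] (array([463.22009277, 385.00415039]), (38.31422805786133, 7.424596309661865), 2.461355447769165)
small 84 78.45725408435993 (array([ 472.61437988, -260.33789062]), (18.013202667236328, 17.932125091552734), -59.405508041381836)
big 241 113.2020268989424 (array([ 398.31942749, -233.40960693]), (26.251422882080078, 25.908960342407227), 26.165523529052734)
[[ 81  83  86  92  95  89  90  91]
 [ 78  75  74 105 134 106  90  86]
 [ 71  83 138 168 176 142  91  
[... 2336 characters left out ...]
16 126 154 153 110  71  71  99 141 170 164 145 144 150 161 172 181
  186 193 200 207 214 225]
 [124 129 132 135 136 124 113 126 142 160 174 176 175 179 184 187 193 200
  211 220 224 225 226 232]
 [135 139 135 130 138 148 155 167 177 182 186 193 199 204 207 212 215 217
  222 225 226 224 224 225]
 [143 141 139 140 156 173 181 193 200 197 195 207 218 221 221 222 221 222
  222 222 221 221 220 222]
 [164 163 164 173 190 204 208 214 212 191 170 187 211 222 224 223 222 223
  221 222 222 222 214 209]
 [201 203 203 208 216 221 222 221 212 177 138 154 197 218 224 224 223 219
  213 208 208 204 186 166]
 [220 223 222 223 224 224 225 224 215 183 150 163 198 214 214 211 209 196
  176 161 154 150 136 114]]
```

```bash
cat >> h.py <<'E'
from scipy.spatial.transform import Rotation as Ro
HY=13.5; H0=np.array([554.3,26.8]); a=np.radians(HY); ex=np.array([np.cos(a),np.sin(a)]); ey=np.array([-ex[1],ex[0]])
def bed(x,y,z=0): return np.r_[H0+x*ex+y*ey,30+z]
def tobed(p): p=np.array(p)[...,:2]-H0; return np.stack([p@ex,p@ey],-1)
def rot(s): q=s['orientation']; return Ro.from_quat([q[1],q[2],q[3],q[0]])
def yang(s): v=rot(s).as_matrix()[:,1]; return np.degrees(np.arctan2(v[1],v[0]))
def delta(pos,ya=None,s=None):
    """shift (cm) and turn (deg) in tool axes to TCP pos, tool y at world angle ya, pointing down"""
    s=s or sensors.state(); R=rot(s); ya=yang(s) if ya is None else ya; a=np.radians(ya)
    y=np.array([np.cos(a),np.sin(a),0]); z=np.array([0,0,-1.]); T=Ro.from_matrix(np.c_[np.cross(y,z),y,z])
    print('t',s['time'],'xyz',np.round(R.inv().apply(np.array(pos)-s['tool_pos'])/10,2),'rot',np.round((R.inv()*T).as_rotvec(degrees=True),1),
     'now',np.round(s['tool_pos'],1),'ya',round(yang(s),1),'q',np.round(s['q'],2))
E
python3 - <<'E'
from h import *
d=pickle.load(open('top0.pkl','rb'));s=pickle.load(open('side0.pkl','rb'))
w=[(300.1,175.1),(294.1,176.6),(287.3,177.9),(301.6,181.4),(295.3,182.9),(288.4,184.5)]
print(tobed(plane(d,w,60)),tobed(plane(d,w,60)).mean(0))
print('lips end',tobed(plane(d,[(285,177),(288.5,189.5)],67)))
print('side px of bed lips corners',proj(s,[bed(-12,-20,37),bed(12,-20,37),bed(-17,100,37)]), 'block foot/top',proj(s,[[472.4,-261,0],[472.4,-261,80]]), 'bay', proj(s,[[467,298,6]]))
delta([500,100,310],-62); delta([472.4,-261,200],-62)
E
```

```text
[[  7.70021123 -56.2806708 ]
 [  7.40525867 -41.73709829]
 [  7.9901415  -25.46885537]
 [ -7.5748581  -56.36453634]
 [ -7.71052151 -41.14326862]
 [ -7.7614927  -24.49776552]] [ 8.12318223e-03 -4.09153658e+01]
lips end [[ 10.38126343 -20.38584342]
 [-19.9449728  -21.78426326]]
side px of bed lips corners [[301.10611187 212.89937756]
 [307.01901906 209.70740111]
 [268.23439975 199.39716456]] block foot/top [[339.76001852 294.40787241]
 [341.33159828 265.77446001]] bay [[225.64081264 198.51814888]]
t 0.1 xyz [-40.89 -32.    -0.63] rot [-0.000e+00  1.000e-01  1.266e+02] now [267.6 564.3 303.2] ya 64.6 q [-1.09  0.69 -0.19  1.57  0.16  0.9  -0.22]
t 0.1 xyz [-53.86 -65.78  10.43] rot [-0.000e+00  1.000e-01  1.266e+02] now [267.6 564.3 303.2] ya 64.6 q [-1.09  0.69 -0.19  1.57  0.16  0.9  -0.22]
```

Call:
send_rows:
  steps:
    - {"x": -40.9, "y": -32, "z": -0.6, "az": 50, "grip": 8.5}
    - {"x": -40.9, "y": -32, "z": -0.6, "az": 50, "grip": 8.5}
    - {"x": -40.9, "y": -32, "z": -0.6, "az": 50, "grip": 8.5}
    - {"x": -40.9, "y": -32, "z": -0.6, "az": 50, "grip": 8.5}
    - {"x": -40.9, "y": -32, "z": -0.6, "az": 50, "grip": 8.5}

```text
invalid input
```

```bash
python3 -c "
from h import *
delta([500,100,300],-62); delta([472.4,-261,220],-62)"
```

```text
t 0.1 xyz [-40.89 -32.     0.37] rot [-0.000e+00  1.000e-01  1.266e+02] now [267.6 564.3 303.2] ya 64.6 q [-1.09  0.69 -0.19  1.57  0.16  0.9  -0.22]
t 0.1 xyz [-53.86 -65.79   8.43] rot [-0.000e+00  1.000e-01  1.266e+02] now [267.6 564.3 303.2] ya 64.6 q [-1.09  0.69 -0.19  1.57  0.16  0.9  -0.22]
```

Call:
send_rows:
  steps:
    - {"x": -8, "y": -6.4, "z": 0, "ax": 0, "ay": 0, "az": 10, "grip": 8.5}
    - {"x": -16, "y": -12.8, "z": 0, "ax": 0, "ay": 0, "az": 20, "grip": 8.5}
    - {"x": -24, "y": -19.2, "z": 0, "ax": 0, "ay": 0, "az": 30, "grip": 8.5}
    - {"x": -32, "y": -25.6, "z": 0, "ax": 0, "ay": 0, "az": 40, "grip": 8.5}
    - {"x": -41, "y": -32, "z": 0, "ax": 0, "ay": 0, "az": 50, "grip": 8.5}

```text
time: 0.72
tool_pos: [406.4, 282.5, 303.8]
orientation: [0.0, 0.613, 0.79, -0.0]
force: [0.4, -0.1, -0.6]
opening: 84.9
grasp_force: 0.0
```

```bash
python3 -c "
from h import *
delta([500,100,300],-62); delta([472.4,-261,220],-62)"
```

```text
t 0.725 xyz [-20.     4.55   0.38] rot [-0.   0.  76.3] now [406.4 282.5 303.8] ya 14.3 q [-0.71  0.52  0.02  1.96 -0.02  0.67 -0.43]
t 0.725 xyz [-54.3   -7.05   8.39] rot [-0.   0.  76.3] now [406.4 282.5 303.8] ya 14.3 q [-0.71  0.52  0.02  1.96 -0.02  0.67 -0.43]
```

Call:
send_rows:
  steps:
    - {"x": -30, "y": 0, "z": 0.5, "ax": 0, "ay": 0, "az": 50, "grip": 8.5}
    - {"x": -30, "y": 0, "z": 0.5, "ax": 0, "ay": 0, "az": 50, "grip": 8.5}
    - {"x": -30, "y": 0, "z": 0.5, "ax": 0, "ay": 0, "az": 50, "grip": 8.5}
    - {"x": -30, "y": 0, "z": 0.5, "ax": 0, "ay": 0, "az": 50, "grip": 8.5}
    - {"x": -30, "y": 0, "z": 0.5, "ax": 0, "ay": 0, "az": 50, "grip": 8.5}

```text
time: 1.35
tool_pos: [481.8, -8.5, 298.8]
orientation: [0.0, 0.89, 0.456, -0.0]
force: [0.9, 0.8, 0.4]
opening: 84.6
grasp_force: 0.0
```

```bash
python3 -c "
from h import *
delta([472.4,-261,220],-62)"
```

```text
t 1.35 xyz [-21.05  13.98   7.89] rot [ 0.   0.  26.3] now [481.8  -8.5 298.8] ya -35.7 q [-0.23  0.52  0.23  2.01 -0.2   0.63 -0.49]
```

Call:
send_rows:
  steps:
    - {"x": -21, "y": 14, "z": 7.9, "ax": 0, "ay": 0, "az": 26.3, "grip": 8.5}
    - {"x": -21, "y": 14, "z": 7.9, "ax": 0, "ay": 0, "az": 26.3, "grip": 8.5}
    - {"x": -21, "y": 14, "z": 7.9, "ax": 0, "ay": 0, "az": 26.3, "grip": 8.5}
    - {"x": -21, "y": 14, "z": 7.9, "ax": 0, "ay": 0, "az": 26.3, "grip": 8.5}
    - {"x": -21, "y": 14, "z": 7.9, "ax": 0, "ay": 0, "az": 26.3, "grip": 8.5}

```text
time: 1.98
tool_pos: [472.4, -263.0, 218.7]
orientation: [0.001, 0.97, 0.241, -0.001]
force: [-0.8, -0.5, 0.1]
opening: 84.6
grasp_force: 0.0
```

Run:
```python
from h import *
delta([472.4,-261,118],-62)
s=cap('side'); f=s['frame']
cv2.imwrite('pics/a1.png',cv2.resize(f[150:330,250:430],(600,600),interpolation=cv2.INTER_CUBIC))
```

```text
t 1.975 xyz [ 0.12 -0.19 10.07] rot [ 0.1  0.2 -0.1] now [ 472.4 -263.   218.7] ya -62.1 q [ 0.27  0.72  0.25  1.92 -0.31  0.54 -0.35]
```

View pics/a1.png

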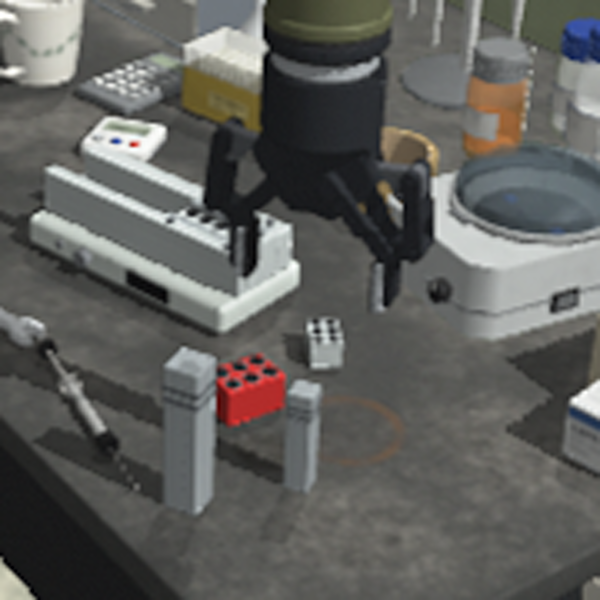

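The gripper straddles the small block (crop (303,390)), and the big block at (190,430) is clear. I'll go down in slow rows.

Call:
send_rows:
  steps:
    - {"x": 0.1, "y": -0.2, "z": 5, "ax": 0, "ay": 0, "az": 0, "grip": 8.5}
    - {"x": 0.1, "y": -0.2, "z": 8, "ax": 0, "ay": 0, "az": 0, "grip": 8.5}
    - {"x": 0.1, "y": -0.2, "z": 10, "ax": 0, "ay": 0, "az": 0, "grip": 8.5}
    - {"x": 0.1, "y": -0.2, "z": 10, "ax": 0, "ay": 0, "az": 0, "grip": 8.5}
    - {"x": 0.1, "y": -0.2, "z": 10, "ax": 0, "ay": 0, "az": 0, "grip": 4}

```text
time: 2.65
tool_pos: [474.9, -255.0, 120.7]
orientation: [0.0, 0.969, 0.245, 0.001]
force: [-0.5, 0.1, 0.3]
opening: 69.6
grasp_force: 0.0
```

Call:
send_rows:
  steps:
    - {"x": 0, "y": 0, "z": 0, "ax": 0, "ay": 0, "az": 0, "grip": 3}
    - {"x": 0, "y": 0, "z": 0, "ax": 0, "ay": 0, "az": 0, "grip": 2.4}
    - {"x": 0, "y": 0, "z": 0, "ax": 0, "ay": 0, "az": 0, "grip": 2}
    - {"x": 0, "y": 0, "z": 0, "ax": 0, "ay": 0, "az": 0, "grip": 0.5}
    - {"x": 0, "y": 0, "z": 0, "ax": 0, "ay": 0, "az": 0, "grip": 0}

```text
time: 3.28
tool_pos: [474.4, -255.9, 120.3]
orientation: [0.0, 0.97, 0.245, 0.0]
force: [-0.2, 0.7, 5.6]
opening: 17.4
grasp_force: 58.6
```

Call:
send_rows:
  steps:
    - {"x": 0, "y": 0, "z": 0, "ax": 0, "ay": 0, "az": 0, "grip": 0}
    - {"x": 0, "y": 0, "z": 0, "ax": 0, "ay": 0, "az": 0, "grip": 0}

```text
time: 3.52
tool_pos: [474.4, -255.9, 120.3]
orientation: [0.0, 0.97, 0.245, 0.0]
force: [-0.1, 1.0, 6.2]
opening: 17.1
grasp_force: 58.6
```

Run:
```python
from h import *
st=sensors.state(); print(st['opening'],st['grasp_force'],st['force'])
delta([472.4,-261,240],-76.5)
```

```text
17.050175106294695 58.5867440700531 [-0.09305327  1.01810442  6.16678384]
t 3.525 xyz [ -0.42   0.36 -11.97] rot [ 0.  -0.  14.8] now [ 474.4 -255.9  120.3] ya -61.7 q [ 0.32  0.88  0.15  1.96 -0.37  0.32 -0.31]
```

Call:
send_rows:
  steps:
    - {"x": 0, "y": 0, "z": -4, "ax": 0, "ay": 0, "az": 0, "grip": 0}
    - {"x": 0, "y": 0, "z": -9, "ax": 0, "ay": 0, "az": 4, "grip": 0}
    - {"x": 0, "y": 0, "z": -12, "ax": 0, "ay": 0, "az": 14.8, "grip": 0}
    - {"x": 0, "y": 0, "z": -12, "ax": 0, "ay": 0, "az": 14.8, "grip": 0}
    - {"x": 0, "y": 0, "z": -12, "ax": 0, "ay": 0, "az": 14.8, "grip": 0}

```text
time: 4.15
tool_pos: [473.6, -255.2, 238.8]
orientation: [-0.001, 0.993, 0.119, -0.001]
force: [-0.1, 0.4, -2.2]
opening: 17.2
grasp_force: 59.1
```

Run:
```python
from h import *
p=bed(0,-81)[:2]; print(p)
# block centre sits -4.2 along tool x (tool x is ex direction at ya=-76.5)
delta(np.r_[p+4.2*ex,240],-76.5)
```

```text
[573.20907447 -51.96196355]
t 4.15 xyz [ 14.9  -17.4   -0.12] rot [-0.1  0.1  0.2] now [ 473.6 -255.2  238.8] ya -76.3 q [ 0.2   0.7   0.35  1.91 -0.4   0.6  -0.53]
```

Call:
send_rows:
  steps:
    - {"x": 3.7, "y": -4.3, "z": -0.1, "ax": 0, "ay": 0, "az": 0.2, "grip": 0}
    - {"x": 7.4, "y": -8.7, "z": -0.1, "ax": 0, "ay": 0, "az": 0.2, "grip": 0}
    - {"x": 11, "y": -13, "z": -0.1, "ax": 0, "ay": 0, "az": 0.2, "grip": 0}
    - {"x": 14.9, "y": -17.4, "z": -0.1, "ax": 0, "ay": 0, "az": 0.2, "grip": 0}
    - {"x": 14.9, "y": -17.4, "z": -0.1, "ax": 0, "ay": 0, "az": 0.2, "grip": 0}

```text
time: 4.78
tool_pos: [579.8, -44.3, 238.2]
orientation: [-0.003, 0.992, 0.122, -0.001]
force: [-0.1, -0.9, -1.6]
opening: 17.2
grasp_force: 59.1
```

Call:
send_rows:
  steps:
    - {"x": 0, "y": 0, "z": 0, "ax": 0, "ay": 0, "az": 0, "grip": 0}
    - {"x": 0, "y": 0, "z": 0, "ax": 0, "ay": 0, "az": 0, "grip": 0}

```text
time: 5.03
tool_pos: [577.3, -53.7, 240.2]
orientation: [0.0, 0.993, 0.115, -0.001]
force: [-0.1, 0.4, -1.7]
opening: 17.1
grasp_force: 59.2
```

Run:
```python
from h import *
p=bed(0,-81)[:2]
delta(np.r_[p+4.2*ex,240],-76.5)
s=cap('side'); pickle.dump(s,open('s1.pkl','wb')); t=cap('top')
st=sensors.state(); T=st['tool_pos']; Tb=tobed(T); print('tool bed',Tb)
f=s['frame'].copy()
cor=[np.r_[bed(Tb[0]-4.2+i,Tb[1]+j)[:2],T[2]-120.3] for i,j in((-9,-9),(9,-9),(9,9),(-9,9))]
u=proj(s,cor); print(u)
a,b=int(u[:,0].mean())-60,int(u[:,1].mean())-60; print(a,b)
S=np.hstack([cv2.resize(f[b:b+100,a:a+65+35],(560,560),interpolation=cv2.INTER_CUBIC)])
for q in u: cv2.circle(S,tuple(int(v) for v in ((q-[a,b]+.5)*5.6)),2,(0,0,255),-1)
cv2.imwrite('pics/a2.png',S)
```

```text
t 5.025 xyz [ 0.06 -0.26  0.02] rot [ 0.   0.1 -0.3] now [577.3 -53.7 240.2] ya -76.8 q [-0.23  0.75  0.42  1.79 -0.45  0.7  -0.9 ]
tool bed [  4.03064713 -83.5087313 ]
[[323.17379859 203.72026264]
 [327.6630915  201.27353671]
 [322.27426142 199.06284261]
 [317.77635469 201.47020887]]
262 141
```

View pics/a2.png

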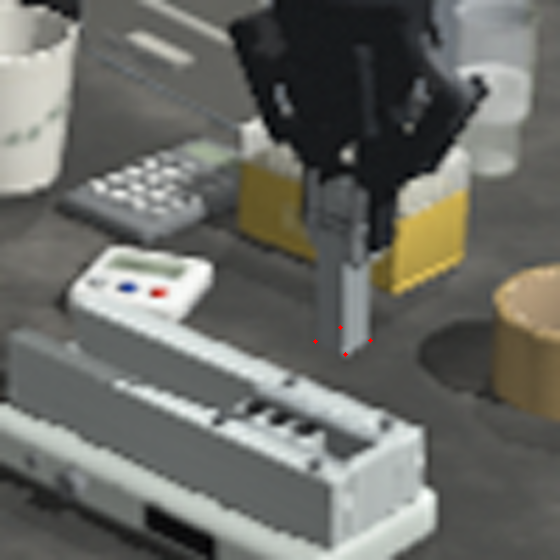

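The predicted foot corners (red dots) fall on the block's foot at crop (345,345), so the block is about centred over the slot. I'll lower it in.

Call:
send_rows:
  steps:
    - {"x": 0, "y": -0.2, "z": 2, "ax": 0, "ay": 0, "az": -0.3, "grip": 0}
    - {"x": 0, "y": -0.2, "z": 4.3, "ax": 0, "ay": 0, "az": -0.3, "grip": 0}
    - {"x": 0, "y": -0.2, "z": 4.6, "ax": 0, "ay": 0, "az": -0.3, "grip": 0}
    - {"x": 0, "y": -0.2, "z": 5.2, "ax": 0, "ay": 0, "az": -0.3, "grip": 0}
    - {"x": 0, "y": -0.2, "z": 5.8, "ax": 0, "ay": 0, "az": -0.3, "grip": 0}

```text
time: 5.75
tool_pos: [578.4, -50.2, 183.3]
orientation: [0.0, 0.993, 0.118, 0.001]
force: [-0.7, -0.1, -1.7]
opening: 16.9
grasp_force: 59.1
```

Call:
send_rows:
  steps:
    - {"x": 0, "y": 0, "z": 0.7, "ax": 0, "ay": 0, "az": 0, "grip": 0}
    - {"x": 0, "y": 0, "z": 1.4, "ax": 0, "ay": 0, "az": 0, "grip": 0}
    - {"x": 0, "y": 0, "z": 2.1, "ax": 0, "ay": 0, "az": 0, "grip": 0}
    - {"x": 0, "y": 0, "z": 2.8, "ax": 0, "ay": 0, "az": 0, "grip": 0}
    - {"x": 0, "y": 0, "z": 2.8, "ax": 0, "ay": 0, "az": 0, "grip": 0}

```text
time: 6.38
tool_pos: [577.6, -49.8, 154.2]
orientation: [-0.0, 0.993, 0.119, -0.001]
force: [-0.2, -0.4, -1.7]
opening: 17.0
grasp_force: 59.1
```

Run:
```python
from h import *
st=sensors.state(); print(tobed(st['tool_pos']),st['force'])
delta(np.r_[bed(4.2,5)[:2],154],-76.5)
```

```text
[  4.76133205 -79.91883926] [-0.23525194 -0.35490607 -1.73221982]
t 6.375 xyz [-0.04 -8.49  0.03] rot [-0.   0.1  0.1] now [577.6 -49.8 154.2] ya -76.4 q [-0.18  0.87  0.33  1.83 -0.52  0.52 -0.84]
```

Call:
send_rows:
  steps:
    - {"x": 0, "y": -0.4, "z": 0, "ax": 0, "ay": 0, "az": 0, "grip": 0}
    - {"x": 0, "y": -0.7, "z": 0, "ax": 0, "ay": 0, "az": 0, "grip": 0}
    - {"x": 0, "y": -1.0, "z": 0, "ax": 0, "ay": 0, "az": 0, "grip": 0}
    - {"x": 0, "y": -1.4, "z": 0, "ax": 0, "ay": 0, "az": 0, "grip": 0}
    - {"x": 0, "y": -1.8, "z": 0, "ax": 0, "ay": 0, "az": 0, "grip": 0}

```text
time: 7.0
tool_pos: [574.9, -37.7, 155.9]
orientation: [0.004, 0.993, 0.117, 0.002]
force: [1.3, -10.1, -1.7]
opening: 17.2
grasp_force: 59.3
```

Call:
send_rows:
  steps:
    - {"x": 0, "y": -0.5, "z": 0, "ax": 0, "ay": 0, "az": 0, "grip": 0}
    - {"x": 0, "y": -1, "z": 0, "ax": 0, "ay": 0, "az": 0, "grip": 0}
    - {"x": 0, "y": -1.5, "z": 0, "ax": 0, "ay": 0, "az": 0, "grip": 0}
    - {"x": 0, "y": -2, "z": 0, "ax": 0, "ay": 0, "az": 0, "grip": 0}
    - {"x": 0, "y": -2.5, "z": 0, "ax": 0, "ay": 0, "az": 0, "grip": 0}

```text
time: 7.62
tool_pos: [569.1, -13.2, 155.8]
orientation: [0.004, 0.993, 0.117, 0.002]
force: [1.1, -8.9, -1.7]
opening: 17.4
grasp_force: 59.3
```

Run:
```python
from h import *
st=sensors.state(); print(tobed(st['tool_pos']),st['force'],st['moment'])
delta(np.r_[bed(4.5,5)[:2],154],-76.5)
d=cap('top'); P=cloud(d)
f=d['frame']; cv2.imwrite('pics/a3.png',cv2.resize(f[150:222,222:332],(660,432),interpolation=cv2.INTER_CUBIC))
```

```text
[  5.01627829 -42.3456182 ] [ 1.11861943 -8.89606412 -1.65424345] [-2.50787362 -0.30111069 -0.02110453]
t 7.625 xyz [-0.06 -4.74  0.14] rot [ 0.5 -0.2 -0.1] now [569.1 -13.2 155.8] ya -76.6 q [-0.25  0.86  0.33  1.87 -0.54  0.49 -0.88]
```

Call:
send_rows:
  steps:
    - {"x": 0, "y": -0.5, "z": 0, "ax": 0, "ay": 0, "az": 0, "grip": 0}
    - {"x": 0, "y": -1, "z": 0, "ax": 0, "ay": 0, "az": 0, "grip": 0}
    - {"x": 0, "y": -1.5, "z": 0, "ax": 0, "ay": 0, "az": 0, "grip": 0}
    - {"x": 0, "y": -2, "z": 0, "ax": 0, "ay": 0, "az": 0, "grip": 0}
    - {"x": 0, "y": -2.5, "z": 0, "ax": 0, "ay": 0, "az": 0, "grip": 0}

```text
time: 8.3
tool_pos: [561.9, 17.2, 154.9]
orientation: [-0.0, 0.993, 0.119, 0.0]
force: [0.2, -0.7, -1.5]
opening: 17.3
grasp_force: 59.7
```

Call:
send_rows:
  steps:
    - {"x": 0, "y": -0.5, "z": 0, "ax": 0, "ay": 0, "az": 0, "grip": 0}
    - {"x": 0, "y": -1, "z": 0, "ax": 0, "ay": 0, "az": 0, "grip": 0}
    - {"x": 0, "y": -1.5, "z": 0, "ax": 0, "ay": 0, "az": 0, "grip": 0}
    - {"x": 0, "y": -1.8, "z": 0, "ax": 0, "ay": 0, "az": 0, "grip": 0}
    - {"x": 0, "y": -1.8, "z": 0, "ax": 0, "ay": 0, "az": 0, "grip": 0}

```text
time: 8.93
tool_pos: [557.3, 34.3, 154.8]
orientation: [-0.0, 0.993, 0.119, -0.0]
force: [-0.5, -0.3, -1.3]
opening: 17.1
grasp_force: 59.6
```

Run:
```python
from h import *
st=sensors.state(); print(tobed(st['tool_pos']),st['force'],st['moment'])
d=cap('side')
f=d['frame']; cv2.imwrite('pics/a4.png',cv2.resize(f[130:260,240:370],(600,600),interpolation=cv2.INTER_CUBIC))
```

```text
[4.71629928 6.62674592] [-0.53246052 -0.2802043  -1.27599675] [0.05033618 0.02420056 0.05962224]
```

View pics/a4.png

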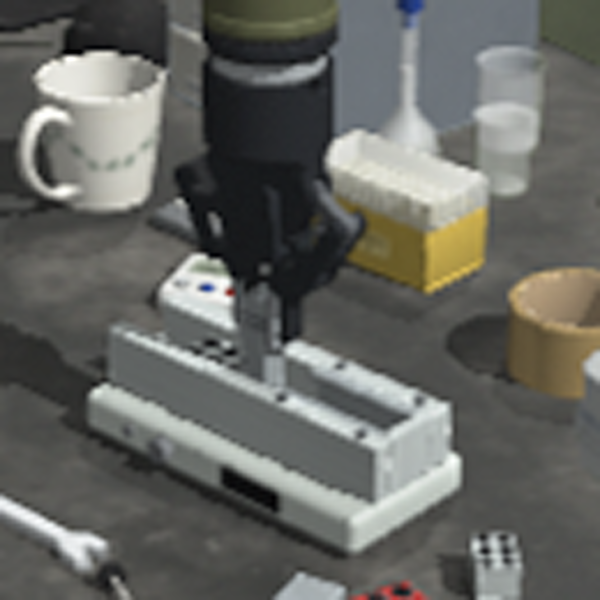

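The adapter (wells at crop (215,350)) is well clear of the lips, and the block stands behind it at (265,360). I'll lift the block and return it to its old spot.

Call:
send_rows:
  steps:
    - {"x": 0, "y": 0.3, "z": 0, "ax": 0, "ay": 0, "az": 0, "grip": 0}
    - {"x": 0, "y": 0.3, "z": -4, "ax": 0, "ay": 0, "az": 0, "grip": 0}
    - {"x": 0, "y": 0.3, "z": -8.5, "ax": 0, "ay": 0, "az": 0, "grip": 0}
    - {"x": 0, "y": 5, "z": -8.5, "ax": 0, "ay": 0, "az": 0, "grip": 0}
    - {"x": 0, "y": 10, "z": -8.5, "ax": 0, "ay": 0, "az": 0, "grip": 0}

```text
time: 9.6
tool_pos: [581.7, -63.7, 240.5]
orientation: [-0.0, 0.993, 0.12, 0.001]
force: [-0.1, -0.8, -1.5]
opening: 17.3
grasp_force: 59.7
```

```bash
python3 -c "
from h import *
delta([474.4,-255.9,220],-61.7)"
```

```text
t 9.6 xyz [-15.    16.11   2.03] rot [ -0.   -0.1 -14.5] now [581.7 -63.7 240.5] ya -76.2 q [-0.21  0.76  0.43  1.77 -0.45  0.71 -0.87]
```

Call:
send_rows:
  steps:
    - {"x": -5, "y": 5.4, "z": 0, "ax": 0, "ay": 0, "az": -5, "grip": 0}
    - {"x": -10, "y": 10.7, "z": 0, "ax": 0, "ay": 0, "az": -10, "grip": 0}
    - {"x": -15, "y": 16.1, "z": 2, "ax": 0, "ay": 0, "az": -14.5, "grip": 0}
    - {"x": -15, "y": 16.1, "z": 2, "ax": 0, "ay": 0, "az": -14.5, "grip": 0}
    - {"x": -15, "y": 16.1, "z": 2, "ax": 0, "ay": 0, "az": -14.5, "grip": 0}

```text
time: 10.22
tool_pos: [470.5, -259.1, 219.7]
orientation: [0.0, 0.971, 0.239, -0.001]
force: [-0.1, 0.6, -1.0]
opening: 17.2
grasp_force: 59.7
```

```bash
python3 -c "
from h import *
delta([474.4,-255.9,121],-61.7)"
```

```text
t 10.225 xyz [ 0.52 -0.11  9.86] rot [ 0.   0.2 -0.6] now [ 470.5 -259.1  219.7] ya -62.3 q [ 0.25  0.72  0.27  1.93 -0.35  0.54 -0.33]
```

Call:
send_rows:
  steps:
    - {"x": 0.5, "y": -0.1, "z": 4, "ax": 0, "ay": 0, "az": -0.6, "grip": 0}
    - {"x": 0.5, "y": -0.1, "z": 8, "ax": 0, "ay": 0, "az": -0.6, "grip": 0}
    - {"x": 0.5, "y": -0.1, "z": 9.5, "ax": 0, "ay": 0, "az": -0.6, "grip": 0}
    - {"x": 0.5, "y": -0.1, "z": 9.7, "ax": 0, "ay": 0, "az": -0.6, "grip": 0}
    - {"x": 0.5, "y": -0.1, "z": 9.7, "ax": 0, "ay": 0, "az": -0.6, "grip": 0}

```text
time: 10.85
tool_pos: [478.0, -252.4, 123.9]
orientation: [0.001, 0.969, 0.248, 0.001]
force: [-0.3, -0.5, -1.8]
opening: 17.0
grasp_force: 59.6
```

Call:
send_rows:
  steps:
    - {"x": 0, "y": 0, "z": 0.1, "ax": 0, "ay": 0, "az": 0, "grip": 0}
    - {"x": 0, "y": 0, "z": 0.2, "ax": 0, "ay": 0, "az": 0, "grip": 0}
    - {"x": 0, "y": 0, "z": 0.2, "ax": 0, "ay": 0, "az": 0, "grip": 0}

```text
time: 11.22
tool_pos: [477.5, -252.1, 121.2]
orientation: [0.0, 0.969, 0.248, 0.0]
force: [0.8, -0.7, -1.3]
opening: 17.3
grasp_force: 59.6
```

Not yet on the desk, so a little further.

Call:
send_rows:
  steps:
    - {"x": 0, "y": 0, "z": 0.1, "ax": 0, "ay": 0, "az": 0, "grip": 0}
    - {"x": 0, "y": 0, "z": 0.1, "ax": 0, "ay": 0, "az": 0, "grip": 0}

```text
time: 11.48
tool_pos: [477.5, -252.1, 120.3]
orientation: [0.0, 0.969, 0.248, 0.0]
force: [-1.3, -0.0, 4.8]
opening: 17.2
grasp_force: 60.6
```

Call:
send_rows:
  steps:
    - {"x": 0, "y": 0, "z": 0.05, "ax": 0, "ay": 0, "az": 0, "grip": 0}
    - {"x": 0, "y": 0, "z": 0.05, "ax": 0, "ay": 0, "az": 0, "grip": 0}

```text
time: 11.72
tool_pos: [477.5, -252.2, 120.3]
orientation: [0.0, 0.969, 0.248, 0.0]
force: [-0.3, 1.3, 9.1]
opening: 16.8
grasp_force: 61.4
```

Call:
send_rows:
  steps:
    - {"x": 0, "y": 0, "z": -0.05, "ax": 0, "ay": 0, "az": 0, "grip": 1.7}
    - {"x": 0, "y": 0, "z": -0.05, "ax": 0, "ay": 0, "az": 0, "grip": 2.2}
    - {"x": 0, "y": 0, "z": -0.05, "ax": 0, "ay": 0, "az": 0, "grip": 4}
    - {"x": 0, "y": 0, "z": -0.05, "ax": 0, "ay": 0, "az": 0, "grip": 8}
    - {"x": 0, "y": 0, "z": -0.05, "ax": 0, "ay": 0, "az": 0, "grip": 8}

```text
time: 12.35
tool_pos: [477.3, -252.1, 119.7]
orientation: [-0.0, 0.969, 0.248, -0.0]
force: [-0.2, 0.8, 0.0]
opening: 74.5
grasp_force: 0.0
```

Call:
send_rows:
  steps:
    - {"x": 0, "y": 0, "z": -4, "ax": 0, "ay": 0, "az": 0, "grip": 8.5}
    - {"x": 0, "y": 0, "z": -9, "ax": 0, "ay": 0, "az": 0, "grip": 8.5}
    - {"x": 0, "y": 0, "z": -12, "ax": 0, "ay": 0, "az": 0, "grip": 8.5}
    - {"x": 0, "y": 0, "z": -12, "ax": 0, "ay": 0, "az": 0, "grip": 8.5}

```text
time: 12.85
tool_pos: [478.4, -252.7, 242.0]
orientation: [0.002, 0.969, 0.248, 0.002]
force: [-0.8, 0.5, -0.2]
opening: 85.3
grasp_force: 0.0
```

Run:
```python
from h import *
d=cap('top'); P=cloud(d); pickle.dump(d,open('t2.pkl','wb'))
# adapter top in the bed
B=tobed(P); m=(P[...,2]>52)&(P[...,2]<64)&(abs(B[...,0])<14)&(B[...,1]>-15)&(B[...,1]<95)
print('adapter bed',m.sum(),rect(B[m]),np.percentile(B[m],[2,50,98],axis=0))
g=d['frame'].mean(2); 
u=proj(d,[bed(0,39,30)])[0]; a,b=int(u[0])-14,int(u[1])-14
k=(g[b:b+29,a:a+29]<110).astype(np.uint8); n,l,s,c=cv2.connectedComponentsWithStats(k)
for i in range(1,n): print(s[i,4],tobed(plane(d,[c[i]+[a,b]],60)))
st=sensors.state(); print('block top'); m=(P[...,2]>70)&(P[...,2]<90)&(np.hypot(P[...,0]-473,P[...,1]+258)<25); print(m.sum(),rect(P[m][:,:2]))
delta(np.r_[bed(0,39)[:2],240],-76.5)
```

```text
adapter bed 239 (array([-2.85453796e-02,  3.86878662e+01]), (47.46318435668945, 27.43914222717285), -89.43612086772919) [[-13.42626029  15.75190527]
 [  0.09873291  38.30526318]
 [ 13.18185908  61.5944194 ]]
13 [[15.17958147  7.7417672 ]]
10 [[ 7.03017649 24.17602491]]
5 [[15.36993987 69.0167153 ]]
7 [[ 7.64310881 40.42048124]]
8 [[ 7.20282061 55.27233112]]
8 [[-8.53657621 24.83264511]]
9 [[-8.83345719 39.34759455]]
8 [[-8.60663263 56.14497714]]
1 [[-33.47833094  16.08161571]]
block top
47 (array([ 476.49551392, -252.36476135]), (16.974468231201172, 13.264554023742676), -62.03870964050293)
t 12.9 xyz [ 21.16 -24.53   0.04] rot [ 0.1 -0.1 15.2] now [ 477.6 -252.1  240.5] ya -61.3 q [ 0.22  0.69  0.3   1.9  -0.34  0.6  -0.33]
```

Call:
send_rows:
  steps:
    - {"x": 4, "y": -4.7, "z": 0, "ax": 0, "ay": 0, "az": 3, "grip": 8}
    - {"x": 8, "y": -9.4, "z": 0, "ax": 0, "ay": 0, "az": 6, "grip": 7}
    - {"x": 12, "y": -14, "z": 0, "ax": 0, "ay": 0, "az": 9, "grip": 7}
    - {"x": 16, "y": -18.6, "z": 0, "ax": 0, "ay": 0, "az": 12, "grip": 7}
    - {"x": 20, "y": -23.3, "z": 0, "ax": 0, "ay": 0, "az": 15.2, "grip": 7}

```text
time: 13.52
tool_pos: [540.2, 50.3, 238.3]
orientation: [0.0, 0.993, 0.117, -0.001]
force: [0.1, -0.2, -0.2]
opening: 69.6
grasp_force: 0.0
```

Call:
send_rows:
  steps:
    - {"x": 0.7, "y": -1.3, "z": 0, "ax": 0, "ay": 0, "az": 0, "grip": 7}
    - {"x": 0.7, "y": -1.3, "z": 0, "ax": 0, "ay": 0, "az": 0, "grip": 7}
    - {"x": 0.7, "y": -1.3, "z": 0, "ax": 0, "ay": 0, "az": 0, "grip": 7}

```text
time: 13.9
tool_pos: [543.9, 60.1, 239.5]
orientation: [0.001, 0.993, 0.116, -0.001]
force: [-0.7, -0.6, -0.8]
opening: 70.1
grasp_force: 0.0
```

```bash
python3 -c "
from h import *
print(tobed(sensors.state()['tool_pos']),sensors.state()['opening'])
delta(np.r_[bed(-0.5,39.3)[:2],150],-76.5)"
```

```text
[-2.3535365  34.85593789] 70.07303360127534
t 13.9 xyz [ 0.2  -0.46  8.95] rot [ 0.1  0.1 -0.2] now [543.9  60.1 239.5] ya -76.7 q [-0.46  0.73  0.46  1.89 -0.51  0.65 -1.02]
```

Call:
send_rows:
  steps:
    - {"x": 0.2, "y": -0.45, "z": 5, "ax": 0, "ay": 0, "az": -0.2, "grip": 7}
    - {"x": 0.2, "y": -0.45, "z": 9, "ax": 0, "ay": 0, "az": -0.2, "grip": 7}
    - {"x": 0.2, "y": -0.45, "z": 9, "ax": 0, "ay": 0, "az": -0.2, "grip": 7}
    - {"x": 0.2, "y": -0.45, "z": 9, "ax": 0, "ay": 0, "az": -0.2, "grip": 7}

```text
time: 14.4
tool_pos: [546.0, 65.8, 151.1]
orientation: [0.0, 0.993, 0.118, 0.001]
force: [0.6, -0.5, -0.5]
opening: 70.3
grasp_force: 0.0
```

```bash
python3 -c "
from h import *
print(tobed(sensors.state()['tool_pos']),sensors.state()['opening'])
delta(np.r_[bed(-0.5,39.3)[:2],106],-76.5)"
```

```text
[ 1.01458357 39.83585042] 70.28260120283714
t 14.4 xyz [-0.16  0.05  4.51] rot [ 0.1 -0.1  0.1] now [546.   65.8 151.1] ya -76.4 q [-0.4   0.86  0.34  1.93 -0.61  0.45 -0.95]
```

Call:
send_rows:
  steps:
    - {"x": -0.15, "y": 0.05, "z": 1.5, "ax": 0, "ay": 0, "az": 0, "grip": 7}
    - {"x": -0.15, "y": 0.05, "z": 3, "ax": 0, "ay": 0, "az": 0, "grip": 7}
    - {"x": -0.15, "y": 0.05, "z": 4.5, "ax": 0, "ay": 0, "az": 0, "grip": 7}
    - {"x": -0.15, "y": 0.05, "z": 4.5, "ax": 0, "ay": 0, "az": 0, "grip": 7}
    - {"x": -0.15, "y": 0.05, "z": 4.5, "ax": 0, "ay": 0, "az": 0, "grip": 6}

```text
time: 15.02
tool_pos: [544.1, 66.6, 104.8]
orientation: [0.0, 0.993, 0.12, -0.0]
force: [-0.5, 0.6, -0.5]
opening: 60.1
grasp_force: 0.0
```

Call:
send_rows:
  steps:
    - {"x": 0, "y": 0, "z": 0, "ax": 0, "ay": 0, "az": 0, "grip": 5.2}
    - {"x": 0, "y": 0, "z": 0, "ax": 0, "ay": 0, "az": 0, "grip": 4.7}
    - {"x": 0, "y": 0, "z": 0, "ax": 0, "ay": 0, "az": 0, "grip": 3}
    - {"x": 0, "y": 0, "z": 0, "ax": 0, "ay": 0, "az": 0, "grip": 3}
    - {"x": 0, "y": 0, "z": 0, "ax": 0, "ay": 0, "az": 0, "grip": 3}

```text
time: 15.65
tool_pos: [544.4, 66.6, 105.6]
orientation: [-0.0, 0.993, 0.12, 0.001]
force: [-0.8, 0.1, 6.1]
opening: 47.1
grasp_force: 62.0
```

```bash
python3 -c "
from h import *
print(tobed(sensors.state()['tool_pos']),sensors.state()['opening'])
delta(np.r_[bed(-0.5,39.3)[:2],200],-76.5)
d=pickle.load(open('t2.pkl','rb'));
for p in ([450,-80],[450,-120],[430,-130],[470,-100],[600,-150],[560,-165]): print(p,proj(d,[[*p,0]]))"
```

```text
[-0.34807652 41.01980805] 47.092005317600346
t 15.65 xyz [-0.    0.17 -9.44] rot [ 0.  -0.1  0.2] now [544.4  66.6 105.6] ya -76.3 q [-0.36  0.93  0.26  1.94 -0.65  0.35 -0.91]
[450, -80] [[320.05330229 228.45412968]]
[450, -120] [[336.10425869 228.62341914]]
[430, -130] [[340.09208112 236.70212475]]
[470, -100] [[328.11628332 220.51956559]]
[600, -150] [[348.34384719 168.90909879]]
[560, -165] [[354.28536862 184.85404107]]
```

Gripped at 47 mm opening with 62 N, so I'll lift it and carry it to the bare desk on the right near (570,-255).

Call:
send_rows:
  steps:
    - {"x": 0, "y": 0, "z": -2, "ax": 0, "ay": 0, "az": 0, "grip": 3}
    - {"x": 0, "y": 0, "z": -4, "ax": 0, "ay": 0, "az": 0, "grip": 3}
    - {"x": 0, "y": 0, "z": -7, "ax": 0, "ay": 0, "az": 0, "grip": 3}
    - {"x": 0, "y": 0, "z": -10, "ax": 0, "ay": 0, "az": 0, "grip": 3}
    - {"x": 0, "y": 0, "z": -10, "ax": 0, "ay": 0, "az": 0, "grip": 3}

```text
time: 16.27
tool_pos: [545.1, 66.7, 206.6]
orientation: [0.0, 0.993, 0.12, 0.002]
force: [0.9, -0.4, -0.8]
opening: 47.0
grasp_force: 64.0
```

```bash
python3 -c "
from h import *
print(sensors.state()['opening'],sensors.state()['force'])
delta([570,-255,200],-76.5)"
```

```text
46.99512144059711 [ 0.92241285 -0.40204589 -0.82505328]
t 16.275 xyz [-5.22 31.85  0.66] rot [ 0.  -0.2  0.2] now [545.1  66.7 206.6] ya -76.3 q [-0.45  0.78  0.42  1.91 -0.56  0.57 -0.99]
```

Call:
send_rows:
  steps:
    - {"x": -1, "y": 6, "z": 0, "ax": 0, "ay": 0, "az": 0, "grip": 3}
    - {"x": -2, "y": 12, "z": 0, "ax": 0, "ay": 0, "az": 0, "grip": 3}
    - {"x": -3, "y": 18, "z": 0, "ax": 0, "ay": 0, "az": 0, "grip": 3}
    - {"x": -4, "y": 24, "z": 0, "ax": 0, "ay": 0, "az": 0, "grip": 3}
    - {"x": -5, "y": 29, "z": 0, "ax": 0, "ay": 0, "az": 0, "grip": 3}

```text
time: 16.9
tool_pos: [563.6, -229.3, 203.5]
orientation: [-0.0, 0.993, 0.119, -0.001]
force: [0.8, 0.9, -1.4]
opening: 47.0
grasp_force: 64.0
```

Call:
send_rows:
  steps:
    - {"x": 0, "y": 2, "z": 0, "ax": 0, "ay": 0, "az": 0, "grip": 3}
    - {"x": 0, "y": 3, "z": 0, "ax": 0, "ay": 0, "az": 0, "grip": 3}
    - {"x": 0, "y": 3, "z": 4, "ax": 0, "ay": 0, "az": 0, "grip": 3}
    - {"x": 0, "y": 3, "z": 8, "ax": 0, "ay": 0, "az": 0, "grip": 3}
    - {"x": 0, "y": 3, "z": 8, "ax": 0, "ay": 0, "az": 0, "grip": 3}

```text
time: 17.52
tool_pos: [569.5, -253.0, 121.4]
orientation: [-0.003, 0.993, 0.12, -0.003]
force: [-0.0, 0.3, -1.1]
opening: 47.1
grasp_force: 63.9
```

Run:
```python
from h import *
delta([570,-255,78],-76.5)
d=cap('side'); u=proj(d,[[570,-255,60]])[0].astype(int)
f=d['frame'][u[1]-60:u[1]+60,u[0]-60:u[0]+60]; cv2.imwrite('pics/a5.png',cv2.resize(f,(600,600),interpolation=cv2.INTER_CUBIC))
```

```text
t 17.525 xyz [0.03 0.23 4.34] rot [-0.4  0.3  0.3] now [ 569.5 -253.   121.4] ya -76.2 q [ 0.18  0.96  0.31  1.7  -0.49  0.56 -0.55]
```

View pics/a5.png

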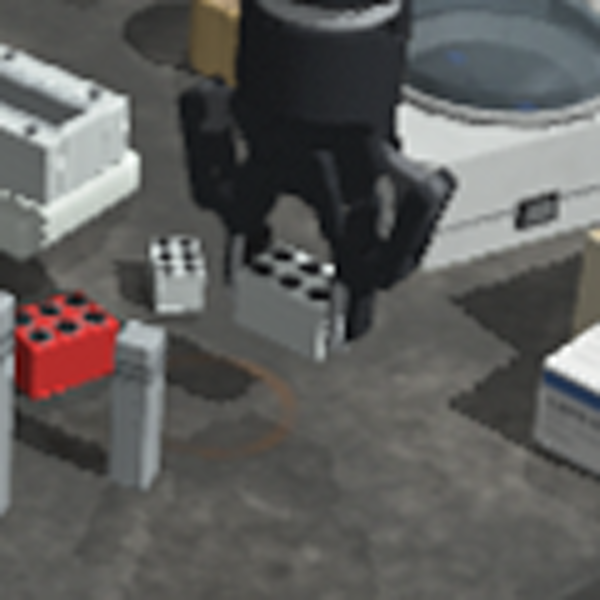

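The adapter is held level at crop (285,300) over bare desk, and the block stands at (140,400). I'll lower it.

Call:
send_rows:
  steps:
    - {"x": 0, "y": 0.2, "z": 1.5, "ax": 0, "ay": 0, "az": 0, "grip": 3}
    - {"x": 0, "y": 0.2, "z": 3, "ax": 0, "ay": 0, "az": 0, "grip": 3}
    - {"x": 0, "y": 0.2, "z": 4, "ax": 0, "ay": 0, "az": 0, "grip": 3}
    - {"x": 0, "y": 0.2, "z": 4.3, "ax": 0, "ay": 0, "az": 0, "grip": 3}
    - {"x": 0, "y": 0.2, "z": 4.3, "ax": 0, "ay": 0, "az": 0, "grip": 3}

```text
time: 18.2
tool_pos: [571.8, -258.0, 81.8]
orientation: [-0.0, 0.993, 0.119, -0.0]
force: [0.3, -0.1, -1.5]
opening: 46.9
grasp_force: 63.9
```

Call:
send_rows:
  steps:
    - {"x": 0, "y": 0, "z": 0.1, "ax": 0, "ay": 0, "az": 0, "grip": 3}
    - {"x": 0, "y": 0, "z": 0.1, "ax": 0, "ay": 0, "az": 0, "grip": 3}

```text
time: 18.45
tool_pos: [572.0, -258.0, 81.1]
orientation: [0.0, 0.993, 0.12, 0.0]
force: [-0.6, -0.6, -0.9]
opening: 46.9
grasp_force: 63.9
```

Call:
send_rows:
  steps:
    - {"x": 0, "y": 0, "z": 0.2, "ax": 0, "ay": 0, "az": 0, "grip": 3}
    - {"x": 0, "y": 0, "z": 0.35, "ax": 0, "ay": 0, "az": 0, "grip": 3}
    - {"x": 0, "y": 0, "z": 0.35, "ax": 0, "ay": 0, "az": 0, "grip": 3}

```text
time: 18.82
tool_pos: [571.8, -257.9, 77.2]
orientation: [-0.0, 0.993, 0.12, -0.0]
force: [-0.3, -0.7, -1.0]
opening: 47.1
grasp_force: 63.9
```

Call:
send_rows:
  steps:
    - {"x": 0, "y": 0, "z": 0.12, "ax": 0, "ay": 0, "az": 0, "grip": 3}
    - {"x": 0, "y": 0, "z": 0.12, "ax": 0, "ay": 0, "az": 0, "grip": 3}

```text
time: 19.08
tool_pos: [571.8, -258.0, 76.1]
orientation: [-0.0, 0.993, 0.12, -0.0]
force: [-0.0, -0.9, -0.7]
opening: 46.9
grasp_force: 63.9
```

Call:
send_rows:
  steps:
    - {"x": 0, "y": 0, "z": 0.08, "ax": 0, "ay": 0, "az": 0, "grip": 3}
    - {"x": 0, "y": 0, "z": 0.08, "ax": 0, "ay": 0, "az": 0, "grip": 3}

```text
time: 19.32
tool_pos: [571.9, -258.0, 75.7]
orientation: [0.0, 0.993, 0.12, 0.0]
force: [-0.7, 1.2, 2.8]
opening: 46.7
grasp_force: 64.3
```

Call:
send_rows:
  steps:
    - {"x": 0, "y": 0, "z": 0, "ax": 0, "ay": 0, "az": 0, "grip": 4.8}
    - {"x": 0, "y": 0, "z": 0, "ax": 0, "ay": 0, "az": 0, "grip": 5.4}
    - {"x": 0, "y": 0, "z": 0, "ax": 0, "ay": 0, "az": 0, "grip": 7}
    - {"x": 0, "y": 0, "z": 0, "ax": 0, "ay": 0, "az": 0, "grip": 7}
    - {"x": 0, "y": 0, "z": 0, "ax": 0, "ay": 0, "az": 0, "grip": 7}

```text
time: 19.95
tool_pos: [571.9, -258.0, 75.3]
orientation: [-0.0, 0.993, 0.12, 0.0]
force: [-0.5, 0.1, -0.0]
opening: 70.1
grasp_force: 0.0
```

Call:
send_rows:
  steps:
    - {"x": 0, "y": 0, "z": -4, "ax": 0, "ay": 0, "az": 0, "grip": 7}
    - {"x": 0, "y": 0, "z": -8, "ax": 0, "ay": 0, "az": 0, "grip": 7}
    - {"x": 0, "y": 0, "z": -8, "ax": 0, "ay": 0, "az": -10, "grip": 7}
    - {"x": 0, "y": 0, "z": -8, "ax": 0, "ay": 0, "az": -20, "grip": 7}
    - {"x": 0, "y": 0, "z": -8, "ax": 0, "ay": 0, "az": -30, "grip": 7}

```text
time: 20.58
tool_pos: [571.9, -258.0, 155.6]
orientation: [0.0, 0.927, 0.375, 0.0]
force: [-0.5, 0.1, -1.8]
opening: 70.2
grasp_force: 0.0
```

Call:
send_rows:
  steps:
    - {"x": 0, "y": 0, "z": 0, "ax": 0, "ay": 0, "az": -10, "grip": 7}
    - {"x": 0, "y": 0, "z": 0, "ax": 0, "ay": 0, "az": -20, "grip": 7}
    - {"x": 0, "y": 0, "z": 0, "ax": 0, "ay": 0, "az": -30, "grip": 7}
    - {"x": 0, "y": 0, "z": 0, "ax": 0, "ay": 0, "az": -40, "grip": 7}
    - {"x": 0, "y": 0, "z": 0, "ax": 0, "ay": 0, "az": -50, "grip": 7}

```text
time: 21.2
tool_pos: [571.7, -258.1, 155.3]
orientation: [-0.0, 0.682, 0.732, -0.0]
force: [-0.0, -0.5, -0.6]
opening: 69.7
grasp_force: 0.0
```

Call:
send_rows:
  steps:
    - {"x": 0, "y": 0, "z": 0, "ax": 0, "ay": 0, "az": -10, "grip": 7}
    - {"x": 0, "y": 0, "z": 0, "ax": 0, "ay": 0, "az": -10, "grip": 7}
    - {"x": 0, "y": 0, "z": 0, "ax": 0, "ay": 0, "az": -10, "grip": 7}

```text
time: 21.58
tool_pos: [571.8, -258.1, 155.3]
orientation: [-0.0, 0.619, 0.786, -0.0]
force: [0.1, -0.7, -0.9]
opening: 69.8
grasp_force: 0.0
```

Run:
```python
from h import *
d=cap('side'); P=cloud(d)
m=(P[...,2]>24)&(P[...,2]<36)&(np.hypot(P[...,0]-572,P[...,1]+258)<40)
print(m.sum(), np.median(P[m],axis=0), rect(P[m][:,:2]))
print(sensors.state()['opening'])
delta([571.8,-258,75.7],13.5)
```

```text
212 [ 568.84389084 -262.06981217   29.70964264] (array([ 572.09643555, -259.90084839]), (51.310455322265625, 38.73105239868164), -79.58010387420654)
69.816094659956
t 21.625 xyz [ 0.   -0.    7.96] rot [-0.   0.   0.1] now [ 571.9 -258.   155.3] ya 13.6 q [ 0.39  0.88 -0.07  1.67  0.09  0.59  0.5 ]
```

Call:
send_rows:
  steps:
    - {"x": 0, "y": 0, "z": 3, "ax": 0, "ay": 0, "az": 0.1, "grip": 7}
    - {"x": 0, "y": 0, "z": 6, "ax": 0, "ay": 0, "az": 0.1, "grip": 7}
    - {"x": 0, "y": 0, "z": 7.5, "ax": 0, "ay": 0, "az": 0.1, "grip": 7}
    - {"x": 0, "y": 0, "z": 7.5, "ax": 0, "ay": 0, "az": 0.1, "grip": 7}
    - {"x": 0, "y": 0, "z": 7.5, "ax": 0, "ay": 0, "az": 0.1, "grip": 5}

```text
time: 22.25
tool_pos: [572.6, -258.3, 81.3]
orientation: [0.001, 0.618, 0.786, 0.0]
force: [0.3, -0.8, 0.6]
opening: 53.3
grasp_force: 0.0
```

Call:
send_rows:
  steps:
    - {"x": 0, "y": 0, "z": 0, "ax": 0, "ay": 0, "az": 0, "grip": 4}
    - {"x": 0, "y": 0, "z": 0, "ax": 0, "ay": 0, "az": 0, "grip": 3.4}
    - {"x": 0, "y": 0, "z": 0, "ax": 0, "ay": 0, "az": 0, "grip": 2}
    - {"x": 0, "y": 0, "z": 0, "ax": 0, "ay": 0, "az": 0, "grip": 1.5}
    - {"x": 0, "y": 0, "z": 0, "ax": 0, "ay": 0, "az": 0, "grip": 1.5}

```text
time: 22.88
tool_pos: [572.6, -258.2, 81.5]
orientation: [0.001, 0.618, 0.786, 0.0]
force: [-0.7, 1.1, 6.1]
opening: 31.6
grasp_force: 60.6
```

Call:
send_rows:
  steps:
    - {"x": 0, "y": 0, "z": -3, "ax": 0, "ay": 0, "az": 0, "grip": 1.5}
    - {"x": 0, "y": 0, "z": -8, "ax": 0, "ay": 0, "az": 0, "grip": 1.5}
    - {"x": 0, "y": 0, "z": -13, "ax": 0, "ay": 0, "az": 0, "grip": 1.5}
    - {"x": 0, "y": 0, "z": -15, "ax": 0, "ay": 0, "az": 0, "grip": 1.5}
    - {"x": 0, "y": 0, "z": -15, "ax": 0, "ay": 0, "az": 0, "grip": 1.5}

```text
time: 23.5
tool_pos: [572.5, -258.4, 231.9]
orientation: [0.002, 0.618, 0.786, 0.0]
force: [-0.3, -0.2, -1.8]
opening: 31.7
grasp_force: 59.9
```

Run:
```python
from h import *
d=pickle.load(open('t2.pkl','rb'));f=d['frame'].mean(2)
# rack plate tops: rectify rows/cols onto the z=46 plane, brightness profile along y at x=467
c=np.array([467,298.]);a=np.radians(2.5);ux=np.array([np.cos(a),np.sin(a)]);uy=np.array([-ux[1],ux[0]])
ys=np.arange(-45,46,1.);xs=np.arange(-12,13,3.)
for z in(46,):
    I=[]
    for x in xs:
        u=proj(d,[[*(c+x*ux+y*uy),z] for y in ys]).astype(np.float32); I.append(cv2.remap(f.astype(np.float32),u[:,:1],u[:,1:],1)[:,0])
    print(np.c_[ys,np.mean(I,0)].round().astype(int).tolist())
P=cloud(d); Q=P[...,:2]-c; y=Q@uy;x=Q@ux; m=(P[...,2]>38)&(abs(x)<15)&(abs(y)<60); 
for s in(m&(y<0),m&(y>0)): print(np.percentile(y[s],[1,5,50,95,99]), np.percentile(P[s][:,2],50))
m=(P[...,2]>38)&(abs(x)<30)&(abs(y)<45);print('x',np.percentile(x[m],[1,50,99]))
st=sensors.state();print(st['opening'],st['grasp_force'],st['force'])
delta([467,298,230],2.5)
```

```text
[[-45, 95], [-44, 99], [-43, 103], [-42, 101], [-41, 98], [-40, 96], [-39, 93], [-38, 92], [-37, 94], [-36, 97], [-35, 104], [-34, 113], [-33, 121], [-32, 127], [-31, 132], [-30, 128], [-29, 124], [-28, 115], [-27, 105], [-26, 97], [-25, 92], [-24, 87], [-23, 87], [-22, 87], [-21, 88], [-20, 90], [-19, 91], [-18, 92], [-17, 93], [-16, 93], [-15, 93], [-14, 93], [-13, 94], [-12, 94], [-11, 94], [-10, 95], [-9, 96], [-8, 97], [-7, 98], [-6, 99], [-5, 100], [-4, 106], [-3, 111], [-2, 117], [-1, 122], [0, 127], [1, 127], [2, 128], [3, 126], [4, 124], [5, 122], [6, 121], [7, 120], [8, 118], [9, 117], [10, 115], [11, 112], [12, 109], [13, 104], [14, 100], [15, 97], [16, 94], [17, 92], [18, 91], [19, 91], [20, 91], [21, 91], [22, 93], [23, 95], [24, 101], [25, 108], [26, 117], [27, 126], [28, 134], [29, 136], [30, 137], [31, 133], [32, 127], [33, 119], [34, 107], [35, 95], [36, 82], [37, 70], [38, 61], [39, 56], [40, 53], [41, 61], [42, 70], [43, 87], [44, 107], [45, 129]]
[-32.37064239 -31.51929921 -29.04845648 -25.42070371 -25.34524414] 44.60816062866322
[26.05538093 26.63977325 28.28954616 30.99919829 31.59175656] 44.520695270352405
x [-18.61901738   0.31563492  19.38391364]
31.70266190744875 59.884318113327026 [-0.32023764 -0.19306452 -1.75558385]
t 23.5 xyz [56.56  2.84  0.1 ] rot [ 0.2  0.1 11.1] now [ 572.5 -258.4  231.9] ya 13.6 q [ 0.39  0.78 -0.08  1.63  0.08  0.74  0.52]
```

Call:
send_rows:
  steps:
    - {"x": 5.5, "y": 0.3, "z": 0, "ax": 0, "ay": 0, "az": 1, "grip": 1.5}
    - {"x": 11, "y": 0.6, "z": 0, "ax": 0, "ay": 0, "az": 2, "grip": 1.5}
    - {"x": 16.5, "y": 0.9, "z": 0, "ax": 0, "ay": 0, "az": 3, "grip": 1.5}
    - {"x": 22, "y": 1.2, "z": 0, "ax": 0, "ay": 0, "az": 4, "grip": 1.5}
    - {"x": 28, "y": 1.4, "z": 0, "ax": 0, "ay": 0, "az": 5, "grip": 1.5}

```text
time: 24.12
tool_pos: [518.3, 18.7, 228.9]
orientation: [-0.001, 0.652, 0.758, -0.001]
force: [1.3, -0.1, -2.1]
opening: 31.4
grasp_force: 59.9
```

```bash
python3 -c "
from h import *
delta([467.3,297.5,200],2.5)"
```

```text
t 24.125 xyz [28.33 -0.89  2.89] rot [-0.1  0.   6. ] now [518.3  18.7 228.9] ya 8.5 q [-0.13  0.67  0.01  1.96 -0.01  0.52  0.03]
```

Call:
send_rows:
  steps:
    - {"x": 6, "y": -0.2, "z": 0, "ax": 0, "ay": 0, "az": 1.5, "grip": 1.5}
    - {"x": 12, "y": -0.4, "z": 0, "ax": 0, "ay": 0, "az": 3, "grip": 1.5}
    - {"x": 18, "y": -0.6, "z": 1, "ax": 0, "ay": 0, "az": 4.5, "grip": 1.5}
    - {"x": 24, "y": -0.8, "z": 2, "ax": 0, "ay": 0, "az": 6, "grip": 1.5}
    - {"x": 28, "y": -0.9, "z": 2.9, "ax": 0, "ay": 0, "az": 6, "grip": 1.5}

```text
time: 24.75
tool_pos: [466.4, 296.0, 199.4]
orientation: [-0.001, 0.689, 0.724, -0.001]
force: [0.4, -0.9, -1.8]
opening: 31.6
grasp_force: 59.9
```

Call:
send_rows:
  steps:
    - {"x": 0, "y": 0, "z": 0, "ax": 0, "ay": 0, "az": 0, "grip": 1.5}
    - {"x": 0, "y": 0, "z": 0, "ax": 0, "ay": 0, "az": 0, "grip": 1.5}

```text
time: 25.0
tool_pos: [468.1, 291.6, 200.2]
orientation: [0.0, 0.691, 0.723, -0.002]
force: [-0.0, -0.8, -0.3]
opening: 31.8
grasp_force: 59.9
```

```bash
python3 -c "
from h import *
delta([467.3,297.5,140],2.5)"
```

```text
t 25.0 xyz [ 0.61 -0.04  6.02] rot [-0.1  0.1  0.1] now [468.1 291.6 200.2] ya 2.6 q [-0.7   0.75  0.1   1.89 -0.14  0.51 -0.46]
```

Call:
send_rows:
  steps:
    - {"x": 0.6, "y": 0, "z": 3, "ax": 0, "ay": 0, "az": 0, "grip": 1.5}
    - {"x": 0.6, "y": 0, "z": 6, "ax": 0, "ay": 0, "az": 0, "grip": 1.5}
    - {"x": 0.6, "y": 0, "z": 6.2, "ax": 0, "ay": 0, "az": 0, "grip": 1.5}
    - {"x": 0.6, "y": 0, "z": 6.2, "ax": 0, "ay": 0, "az": 0, "grip": 1.5}
    - {"x": 0.6, "y": 0, "z": 6.2, "ax": 0, "ay": 0, "az": 0, "grip": 1.5}

```text
time: 25.62
tool_pos: [469.1, 298.7, 140.6]
orientation: [0.0, 0.691, 0.723, 0.001]
force: [-0.1, 0.1, -1.9]
opening: 31.9
grasp_force: 59.8
```

Run:
```python
from h import *
delta([467.3,297.5,91],2.5)
d=cap('side'); pickle.dump(d,open('s3.pkl','wb')); T=sensors.state()['tool_pos']; print(T)
a=np.radians(2.5);ux=np.array([np.cos(a),np.sin(a),0]);uy=np.array([-ux[1],ux[0],0])
A=np.r_[T[:2],T[2]-81.5]; B=np.array([467.3,297.5,0])
u0=proj(d,[np.r_[467,297,60]])[0].astype(int)-40
S=cv2.resize(d['frame'][u0[1]:u0[1]+80,u0[0]:u0[0]+80],(600,600),interpolation=cv2.INTER_CUBIC)
def dot(X,c):
    for q in proj(d,X): cv2.circle(S,tuple(int(v) for v in (q-u0+.5)*7.5),2,c,-1)
dot([A-16.5*ux+s*24*uy+[0,0,z] for s in(-1,1) for z in(0,30)],(0,0,255))
dot([B-20*ux+y*uy+[0,0,46] for y in(-32.25,-26.25,26.25,32.25)],(0,255,0))
cv2.imwrite('pics/a6.png',S)
```

```text
t 25.625 xyz [-0.12 -0.2   4.96] rot [ 0.1 -0.1  0.1] now [469.1 298.7 140.6] ya 2.6 q [-0.7   0.85  0.08  1.91 -0.16  0.39 -0.45]
[468.98069342 298.87166094 140.54427584]
```

View pics/a6.png

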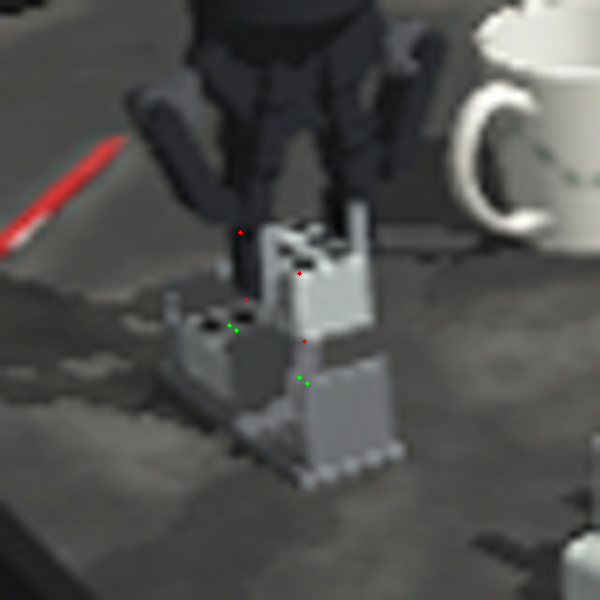

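Run:
```python
from h import *
d=pickle.load(open('s3.pkl','rb')); P=cloud(d); T=np.array([469,298.9])
a=np.radians(2.5);ux=np.array([np.cos(a),np.sin(a)]);uy=np.array([-ux[1],ux[0]])
Q=P[...,:2]-T; x=Q@ux; y=Q@uy; z=P[...,2]
for n,yy,z0,z1 in(('adapter',-24,64,84),('plate',-32.25,12,40)):
    m=(abs(x)<12)&(abs(y-yy)<9)&(z>z0)&(z<z1)
    print(n,m.sum(),'y med',np.median(y[m]),y[m].mean(),y[m].std())
    m=(abs(x)<30)&(abs(y-yy)<9)&(z>z0)&(z<z1); print('  x ext',np.percentile(x[m],[2,98]))
    vals=np.argwhere(m); print(vals.min(0),vals.max(0))
```

```text
adapter 45 y med -24.398197404938493 -23.864458231962164 2.9069371018014722
  x ext [-18.80505859  14.88956734]
[177 222] [186 233]
plate 56 y med -32.90019575156292 -33.21574998445751 2.3159469339462855
  x ext [-22.67868246  17.79545294]
[192 224] [203 236]
```

Call:
send_rows:
  steps:
    - {"x": -0.1, "y": -0.1, "z": 1, "ax": 0, "ay": 0, "az": 0, "grip": 1.5}
    - {"x": -0.1, "y": -0.1, "z": 1, "ax": 0, "ay": 0, "az": 0, "grip": 1.5}
    - {"x": -0.1, "y": -0.1, "z": 1, "ax": 0, "ay": 0, "az": 0, "grip": 1.5}

```text
time: 26.05
tool_pos: [467.2, 297.9, 129.3]
orientation: [-0.0, 0.691, 0.723, -0.0]
force: [0.4, 0.2, -1.9]
opening: 31.8
grasp_force: 59.8
```

```bash
python3 -c "
from h import *
delta([468,297.9,87.5],2.5)"
```

```text
t 26.05 xyz [0.   0.08 4.18] rot [-0.   0.   0.1] now [467.2 297.9 129.3] ya 2.6 q [-0.69  0.87  0.07  1.91 -0.16  0.37 -0.45]
```

Call:
send_rows:
  steps:
    - {"x": 0, "y": 0.1, "z": 0.4, "ax": 0, "ay": 0, "az": 0, "grip": 1.5}
    - {"x": 0, "y": 0.1, "z": 0.8, "ax": 0, "ay": 0, "az": 0, "grip": 1.5}
    - {"x": 0, "y": 0.1, "z": 1.2, "ax": 0, "ay": 0, "az": 0, "grip": 1.5}

```text
time: 26.42
tool_pos: [468.4, 297.9, 117.0]
orientation: [-0.0, 0.691, 0.723, -0.0]
force: [-0.8, 0.4, -1.1]
opening: 31.8
grasp_force: 59.8
```

Call:
send_rows:
  steps:
    - {"x": 0, "y": 0, "z": 0.4, "ax": 0, "ay": 0, "az": 0, "grip": 1.5}
    - {"x": 0, "y": 0, "z": 0.8, "ax": 0, "ay": 0, "az": 0, "grip": 1.5}

```text
time: 26.68
tool_pos: [468.3, 297.9, 109.1]
orientation: [-0.0, 0.691, 0.723, -0.0]
force: [-0.2, -0.2, -1.1]
opening: 31.6
grasp_force: 59.8
```

The bottom is about 18 mm below the plate tops with no contact force. I'll continue down to near the floor.

Call:
send_rows:
  steps:
    - {"x": 0, "y": 0, "z": 0.5, "ax": 0, "ay": 0, "az": 0, "grip": 1.5}
    - {"x": 0, "y": 0, "z": 1, "ax": 0, "ay": 0, "az": 0, "grip": 1.5}
    - {"x": 0, "y": 0, "z": 1.5, "ax": 0, "ay": 0, "az": 0, "grip": 1.5}
    - {"x": 0, "y": 0, "z": 1.9, "ax": 0, "ay": 0, "az": 0, "grip": 1.5}
    - {"x": 0, "y": 0, "z": 2, "ax": 0, "ay": 0, "az": 0, "grip": 1.5}

```text
time: 27.3
tool_pos: [468.3, 297.8, 89.1]
orientation: [-0.0, 0.691, 0.723, -0.0]
force: [0.2, 0.1, -1.4]
opening: 31.6
grasp_force: 59.8
```

Call:
send_rows:
  steps:
    - {"x": 0, "y": 0, "z": 0.1, "ax": 0, "ay": 0, "az": 0, "grip": 1.5}
    - {"x": 0, "y": 0, "z": 0.15, "ax": 0, "ay": 0, "az": 0, "grip": 1.5}
    - {"x": 0, "y": 0, "z": 0.15, "ax": 0, "ay": 0, "az": 0, "grip": 1.5}

```text
time: 27.68
tool_pos: [468.4, 297.9, 88.0]
orientation: [0.0, 0.691, 0.723, 0.0]
force: [-0.6, 0.0, -1.0]
opening: 31.6
grasp_force: 59.8
```

Call:
send_rows:
  steps:
    - {"x": 0, "y": 0, "z": 0.08, "ax": 0, "ay": 0, "az": 0, "grip": 1.5}
    - {"x": 0, "y": 0, "z": 0.08, "ax": 0, "ay": 0, "az": 0, "grip": 1.5}

```text
time: 27.92
tool_pos: [468.4, 298.0, 87.4]
orientation: [0.0, 0.691, 0.723, 0.0]
force: [-0.8, -0.1, 2.3]
opening: 31.9
grasp_force: 60.2
```

Call:
send_rows:
  steps:
    - {"x": 0, "y": 0, "z": 0.05, "ax": 0, "ay": 0, "az": 0, "grip": 1.5}
    - {"x": 0, "y": 0, "z": 0.05, "ax": 0, "ay": 0, "az": 0, "grip": 1.5}

```text
time: 28.18
tool_pos: [468.4, 298.0, 87.4]
orientation: [-0.0, 0.691, 0.723, 0.0]
force: [-1.8, 0.4, 8.1]
opening: 31.4
grasp_force: 61.1
```

On the floor. I'll release it, retreat, and check.

Call:
send_rows:
  steps:
    - {"x": 0, "y": 0, "z": -0.05, "ax": 0, "ay": 0, "az": 0, "grip": 3.3}
    - {"x": 0, "y": 0, "z": -0.05, "ax": 0, "ay": 0, "az": 0, "grip": 3.9}
    - {"x": 0, "y": 0, "z": -0.05, "ax": 0, "ay": 0, "az": 0, "grip": 5.5}
    - {"x": 0, "y": 0, "z": -0.05, "ax": 0, "ay": 0, "az": 0, "grip": 6}
    - {"x": 0, "y": 0, "z": -0.05, "ax": 0, "ay": 0, "az": 0, "grip": 6}

```text
time: 28.8
tool_pos: [468.3, 297.9, 87.0]
orientation: [-0.0, 0.691, 0.723, -0.0]
force: [0.5, 0.1, -0.2]
opening: 59.8
grasp_force: 0.0
```

Call:
send_rows:
  steps:
    - {"x": 0, "y": 0, "z": -2, "ax": 0, "ay": 0, "az": 0, "grip": 6}
    - {"x": 0, "y": 0, "z": -6, "ax": 0, "ay": 0, "az": 0, "grip": 6}
    - {"x": 0, "y": 0, "z": -12, "ax": 0, "ay": 0, "az": 0, "grip": 6}
    - {"x": 6, "y": 0, "z": -16, "ax": 0, "ay": 0, "az": 0, "grip": 6}
    - {"x": 12, "y": 0, "z": -18, "ax": 0, "ay": 0, "az": 0, "grip": 6}

```text
time: 29.42
tool_pos: [464.3, 408.7, 267.9]
orientation: [0.0, 0.692, 0.722, 0.002]
force: [0.4, 0.5, -1.4]
opening: 59.9
grasp_force: 0.0
```

Call:
send_rows:
  steps:
    - {"x": 5, "y": 0, "z": 0, "ax": 0, "ay": 0, "az": 0, "grip": 6}
    - {"x": 10, "y": 0, "z": 0, "ax": 0, "ay": 0, "az": 0, "grip": 6}
    - {"x": 10, "y": 0, "z": 0, "ax": 0, "ay": 0, "az": 0, "grip": 6}
    - {"x": 10, "y": 0, "z": 0, "ax": 0, "ay": 0, "az": 0, "grip": 6}

```text
time: 29.92
tool_pos: [458.8, 507.4, 264.4]
orientation: [0.0, 0.691, 0.723, -0.0]
force: [0.7, -0.7, 0.7]
opening: 59.8
grasp_force: 0.0
```

Run:
```python
from h import *
d=cap('top'); s=cap('side'); f=d['frame']; g=s['frame']
R=lambda im,a,b,c,e,w,h:cv2.resize(im[b:e,a:c],(w,h),interpolation=cv2.INTER_CUBIC)
can=np.zeros((600,800,3),np.uint8)
can[:200,:400]=R(f,120,205,190,240,400,200); can[:300,400:700]=R(g,195,165,255,225,300,300); can[300:600,:300]=R(g,290,240,360,310,300,300); can[300:600,300:800]=R(f,90,130,420,270,500,300)
cv2.imwrite('pics/end.png',can)
P=cloud(d)
for n,c,z0,z1,r in(('adapter',(468,298),31,41,35),('block',(476,-253),70,90,25)):
    m=(P[...,2]>z0)&(P[...,2]<z1)&(np.hypot(P[...,0]-c[0],P[...,1]-c[1])<r); print(n,m.sum(),np.median(P[m],0),rect(P[m][:,:2]))
print(sensors.state()['tool_pos'],sensors.state()['joint_velocities'].max())
```

```text
adapter 291 [466.70845616 298.29004353  35.78651835] (array([466.98989868, 295.79165649]), (59.13938903808594, 35.970760345458984), -86.25312542915344)
block 69 [ 473.74251043 -251.98360574   79.00406736] (array([ 474.4631958 , -253.16235352]), (17.513408660888672, 17.347930908203125), 28.096338272094727)
[459.52697234 506.37187522 264.32781001] 0.006074109615067044
```

View pics/end.png

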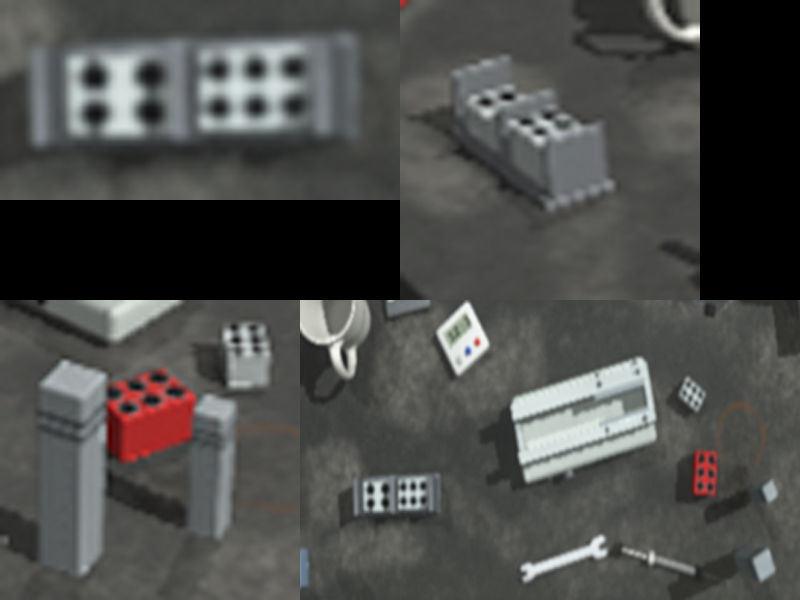

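The adapter sits fully down and wells-up in the empty bay (crop (252,85), top at z≈36 mm). The block stands upright at (210,470), and everything else is in place.

```bash
python3 -c "
from h import *
print(ticket.hand_in())"
```

```text
the job is handed in; nothing more can be done
None
```

The job is handed in (no verdict was returned): the last pictures showed the adapter wells-up and fully down in the rack's empty bay, the block upright on the desk, and nothing else visibly moved, at about 30 s on the robot's clock.

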